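Ring for the assistant and point out the comb and its saucer

TASK

Call the grooming assistant by pressing the plunger of the counter bell down, then show what is to be put where: point down at the middle of the fine-toothed half of the steel comb, fingertips one to four centimetres above it for at least two seconds, and then point in the same way at the middle of the empty saucer for at least two seconds, finishing while still pointing there. Come down on each from above, touch nothing but the bell, and do not point at the coarse half of the comb or at the saucer with the clipper guard in it.

Things in the scene. Friction and masses are not known exactly. Their poses are not given: they have to be found in the camera images.
- bell_plunger (a joint): plunger of the counter bell: 0 at rest, grows as it is pressed straight down, 0.005 m at its stop; it springs back when let go. About 1.4 N starts it and 5 N presses it fully down
- plunger_top (a point): centre of the flat top of the bell's plunger, 62 mm above the bench at rest; it goes down with the plunger. The plunger's button is a steel disc 24 mm in diameter and 7 mm thick, standing 10 mm clear of a steel dome 76 mm across and 45 mm high on a base 84 mm across, fixed to the bench. Press with shut fingers: open ones straddle it
- comb: flat steel comb lying loose on the bench, 190 x 44 x 5 mm. Origin: middle of its length, on its underside. Its x axis runs along the spine towards the fine half, its teeth point to its -y, z is up. The coarse half has 10 long teeth 10 mm apart; the fine half has short teeth 4 mm apart, close set, and one long guard tooth at its end
- comb_fine (a point): middle of the fine-toothed half of the comb, on its upper face, 5 mm above the bench, 48 mm from the comb's middle: the place to point at
- comb_coarse (a point): middle of the coarse-toothed half of the comb, on its upper face, 48 mm from the comb's middle: not to be pointed at
- empty_saucer: white stoneware saucer with nothing in it, loose, round, 110 mm in diameter, rim 20 mm above the bench. Origin: centre of its underside
- full_saucer: saucer of the same kind and size that holds a clipper guard. Origin: centre of its underside. Bystander
- guard: black plastic clipper guard, 46 x 34 x 20 mm, lying in the other saucer, its top about 25 mm above the bench. Origin: centre of its underside. Bystander
- brush: orange silicone brush, oval, 124 x 66 x 27 mm, nubs upward. Origin: centre of its underside. Bystander
- file: steel nail file with a black handle, 160 x 18 x 10 mm, lying flat. Origin: on its underside near the middle; its x axis runs towards the blade. Bystander

How it is judged:
On the way, in this order (a step that is already met when the one before it is completed fails the run):
1. the bell's plunger is pressed down by more than 3 mm (value of joint bell_plunger above 0.003 m), for 0.05 s.
2. the tool point stays for 2 s within 22 mm of the middle of the comb's fine half, seen from above, and 26 to 75 mm above the bench (horizontal distance between the grasp point and comb_fine below 0.022 m and height (world z) of the grasp point between 0.026 and 0.075 m), for 2 s.
3. the tool point stays for 2 s within 30 mm of the middle of the empty saucer, seen from above, and 30 to 90 mm above the bench (horizontal distance between the grasp point and empty_saucer below 0.03 m and height (world z) of the grasp point between 0.03 and 0.09 m), for 2 s.
At the end, for the whole second after the job is handed in: The tool point is still within 30 mm of the middle of the empty saucer, seen from above, and 30 to 90 mm above the bench; the bell's plunger is back up (within 1.5 mm); every loose thing is within 10 mm of where it started (all of step 3 and value of joint bell_plunger below 0.0015 m and distance of each of comb, empty_saucer, full_saucer, guard, brush, file from where it was at the start of the episode below 0.01 m); the robot touches nothing.
It fails at once if the robot touches anything (more than 0.5 N) while its tool point is more than 80 mm, seen from above, from the bell's plunger (horizontal distance between the grasp point and plunger_top above 0.08 m and contact force between any of the fingers, the arm and anything else above 0.5 N).
It fails at once if a loose thing is shifted by more than 10 mm, lifted or carried (distance of any of comb, empty_saucer, full_saucer, guard, brush, file from where it was at the start of the episode above 0.01 m).
It fails at once if the robot points at the coarse half of the comb (tool point within 20 mm of its middle, seen from above, and lower than 70 mm) (horizontal distance between the grasp point and comb_coarse below 0.02 m and height (world z) of the grasp point below 0.07 m).
It fails at once if the robot points at the filled saucer (tool point within 30 mm of its middle, seen from above, and lower than 80 mm) (horizontal distance between the grasp point and full_saucer below 0.03 m and height (world z) of the grasp point below 0.08 m).
It also fails if it takes over 54 s, if anything falls off the work surface, if the arm or the gripper's body presses on something with over 40 N, if the wrist force passes 120 N, or if a joint passes its speed limit or range.

ROBOT

A 7-joint arm with a two-finger parallel gripper is mounted at the origin on the work surface. World frame = base frame: x ahead of the robot, y to its left, z up, the work surface at z = 0. Lengths are in m, angles in rad, forces in N, time in s.
With the tool pointing down it reaches from about 0.425 to 0.925 m from the base axis. Payload 6.8 kg.
Tool frame: the origin (TCP) lies between the finger pads, 19 mm behind the fingertips; this is the grasp point; z points along the fingers, y is the line along which they close (so a half turn about z gives the same grasp; the last joint's range is limited). The gripper opens to 85 mm and grips with 20 to 120 N. Pads are 22 mm wide; open, the fingers measure 114 mm over their backs; the gripper's body (76 mm by 85 mm) begins 54 mm behind the grasp point. The pads swing forward as they close: fully open they stand 13 mm farther back than shut.
Start: joints at [1.004, 0.477, 0.022, 1.555, -0.011, 1.109, -0.083], TCP at [0.299, -0.605, 0.25] pointing down, gripper open.
Joint ranges: [-2.96, 2.96], [-0.34, 2.1], [-1.41, 1.46], [0.24, 2.44], [-1.37, 4.51], [0.17, 1.92], [-2.96, 2.96]. Speed limits (rad/s): [2.39, 2.39, 3.14, 3.14, 3.14, 3.14, 3.14].

INTERFACE

Orientations are given as a rotation vector (axis times angle).
In Python, from bench import r gives the robot as it stands.
- The arm moves only by the tool step_arm, never from a script. Its argument "moves" is a list of rows, each a list of 7 numbers: the shift along the tool's x, y, z in mm, then the turn, a rotation vector about the tool's x, y, z in rad, then the finger opening in mm, from 0 to 85.4. A call has 1 to 8 rows; each row is the pose to reach, as a shift and turn from the pose commanded when the call began, along the tool's axes at that moment; what a row does not reach only later rows make up. A row lasts 1/10 s, in which the tool goes at most 50 mm and 8.59 degrees, less where a joint would pass 70% of its speed; a pose out of reach is approached as far as the arm can. A call with a gripper value outside its range is refused whole. The fingers move at their own pace and stop on an object; "grip_force" is the grip in N (left out, the last holds). Time passes only in rows, so rows that repeat a pose let the fingers close. It gives the time, the measured TCP pose, the force, the opening and the grip force at its end, in the units of the state.
- r.get_obs(): the state, without advancing time (a new reading comes with each control period).
- r.grab_frame(name): name is "side" or "top"; returns a dict with "image" (480x640x3 uint8, red, green, blue), "depth" (480x640 float32, m along the optical axis (not along the pixel's ray), 0 where there is no reading), "mtx" (3x3 intrinsics, pixels), "k1" (the pictures are not rectified: a ray, as slopes to the right and down, at radius r is drawn at 1 + k1 r^2 times it, then the intrinsics apply), "rvec" (rotation vector, rad) and "tvec" (3), from world to camera coordinates, as OpenCV has them. Camera axes: x right, y down, z forward; pixel columns grow to the right and rows downward; lengths in m; the calibration is good to about 2 mm. A picture is of the moment at which its call begins.
- r.hand_in(): hands the job in; it is judged then, once.
The state is a dict: "clock": time; "joints": joint angles; "qvel": joint speeds; "tau": joint torques, N m; "tcp_pos": TCP position; "orientation": TCP orientation; "contact_force": force on the tool from outside, world axes, zero at the start; "moment": the same for the moment, N m; "grip_width": finger opening in m; "gripper_force": force on a finger pad.
Only numpy, scipy, OpenCV 4.12 (cv2) and the standard library are available. Lean on these libraries where they do the work, as an engineer would, in place of code of your own. Each camera call takes 0.05 s, during which the arm holds its last target. There are 200 camera calls.

## Working session

There is one attempt and no reset: what is moved stays moved. The work goes in short steps, Python scripts to look and compute and a tool call to move; the robot and the scene stay as the last step left them, time stands still between calls to the robot, and variables do not carry over. Pictures are saved under pics/ and viewed, at most 10 in all, crops included, and the job is handed in when it is done.

Besides the shell and the picture viewer there is one more tool, called after "Request:" as a command line: name --pt "numbers of a row" for each row, then --argument value for the rest. step_arm: Moves the arm, as the interface text tells. Its arguments: {"type":"object","properties":{"moves":{"type":"array","items":{"type":"array","items":{"type":"number"}}},"grip_force":{"type":"number"}},"required":["moves"]}

```bash
mkdir -p pics
cat > h.py <<'E'
import numpy as np, cv2
from bench import r
def px2w(f,u,v,z=None):
    K=f["mtx"];x,y=(u-K[0][2])/K[0][0],(v-K[1][2])/K[1][1]
    d=cv2.undistortPoints(np.array([[[u,v]]],float),np.array(K),np.array([f["k1"],0,0,0.]))[0,0]
    R=cv2.Rodrigues(np.array(f["rvec"]))[0];t=np.array(f["tvec"]).ravel()
    c=-R.T@t; w=R.T@np.array([d[0],d[1],1])
    s=(z-c[2])/w[2] if z is not None else f["depth"][int(round(v)),int(round(u))]
    return c+s*w
E
python3 - <<'E'
from h import *
import pickle
for n in("top","side"):
    f=r.grab_frame(n);cv2.imwrite(f"pics/{n}1.png",f["image"][:,:,::-1]);pickle.dump(f,open(n+".pkl","wb"))
    print(f["mtx"],f["k1"],f["rvec"],f["tvec"])
print(r.get_obs())
E
```

```text
[[552.60697623   0.         309.91040225]
 [  0.         552.60697623 239.26614702]
 [  0.           0.           1.        ]] 0.031971598448808675 [ 2.14306214 -2.12289881  0.19949238] [-0.01901867  0.58393845  0.95603062]
[[527.97620683   0.         317.75332287]
 [  0.         527.97620683 240.68957618]
 [  0.           0.           1.        ]] -0.13019637662335135 [ 2.25163267 -0.12734623  0.06918364] [-0.57731896  0.11203838  0.84272917]
{'clock': 0.1, 'joints': array([ 1.00388568,  0.47773244,  0.02235624,  1.55636652, -0.01148653,
        1.10931045, -0.08309774]), 'qvel': array([ 0.00082039, -0.0009106 ,  0.00014206, -0.00323294,  0.00053203,
       -0.00101262, -0.00116971]), 'tau': array([ 4.65682082e-03, -5.97763288e+01,  1.61386382e+00, -2.81958228e+01,
        1.28656442e-02,  5.02871015e-03,  2.23648726e-05]), 'tcp_pos': array([ 0.29869767, -0.60473965,  0.24910724]), 'orientation': array([-3.05771876e+00, -7.14052702e-01,  8.17531002e-04]), 'contact_force': array([-1.08260991,  0.43312621, -0.28663975]), 'moment': array([-0.00615417,  0.06632371, -0.04068145]), 'gripper_force': 0.0, 'grip_width': 0.08504225138268678}
```

View pics/top1.png

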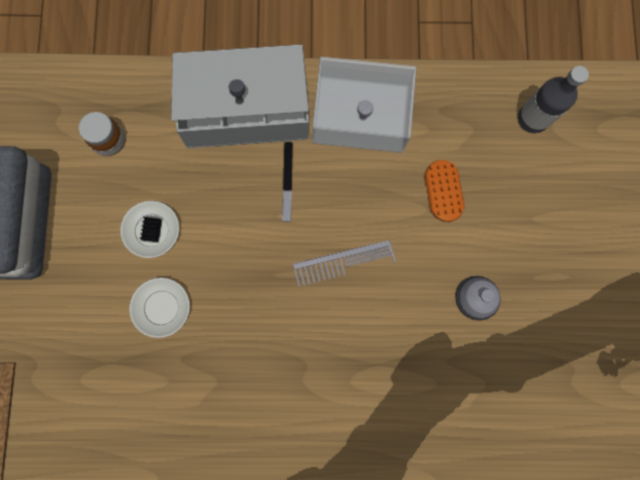

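View pics/side1.png

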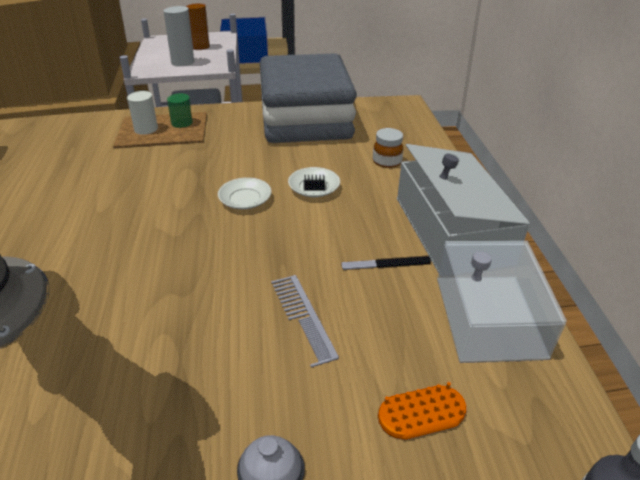

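The top view shows the bell plunger near (486,294) and the comb from (295,275) to (392,250) with its fine half on the right. The empty saucer is near (160,308) and the full one near (150,229). I'll zoom in on the bell and comb.

Run:
```python
from h import *
import pickle
f=pickle.load(open("top.pkl","rb"));im=f["image"][:,:,::-1]
a=cv2.resize(im[225:300,285:405],None,fx=5,fy=5,interpolation=cv2.INTER_CUBIC)
b=cv2.resize(im[270:330,450:510],(375,375),interpolation=cv2.INTER_CUBIC)[:, :200+175]
o=np.zeros((600,600,3),np.uint8);o[:375]=a;o[375:,:225]=cv2.resize(b,(225,225));cv2.imwrite("pics/crop.png",o)
hsv=cv2.cvtColor(im,cv2.COLOR_BGR2HSV)
for (x,y,n) in((160,308,"empty"),(150,229,"full")):
    m=np.zeros(im.shape[:2],np.uint8);m[y-36:y+37,x-36:x+37]=((hsv[y-36:y+37,x-36:x+37,1]<50))*255
    c=max(cv2.findContours(m,cv2.RETR_EXTERNAL,cv2.CHAIN_APPROX_NONE)[0],key=cv2.contourArea)
    e=cv2.fitEllipse(c);print(n,e,px2w(f,*e[0],z=.02))
for u,v in((486,294),(487,295),(480,298)): print(px2w(f,u,v),px2w(f,u,v,z=.062))
print(px2w(f,320,262,z=.005),px2w(f,368,252,z=.005))
```

```text
empty ((159.19430541992188, 307.1712951660156), (57.79722595214844, 61.00739669799805), 48.319156646728516) [0.46056844 0.26126188 0.02      ]
full ((149.44851684570312, 228.8120574951172), (55.492347717285156, 58.84695816040039), 61.45731735229492) [0.60663024 0.28780022 0.02      ]
[ 0.48689114 -0.32649636  0.06225169] [ 0.48691176 -0.3265788   0.062     ]
[ 0.48497839 -0.32750413  0.06429161] [ 0.48516205 -0.32825873  0.062     ]
[ 0.48071868 -0.3198694   0.04860253] [ 0.4797192  -0.31563004  0.062     ]
[ 0.54889407 -0.03341605  0.005     ] [ 0.56901557 -0.12470904  0.005     ]
```

View pics/crop.png

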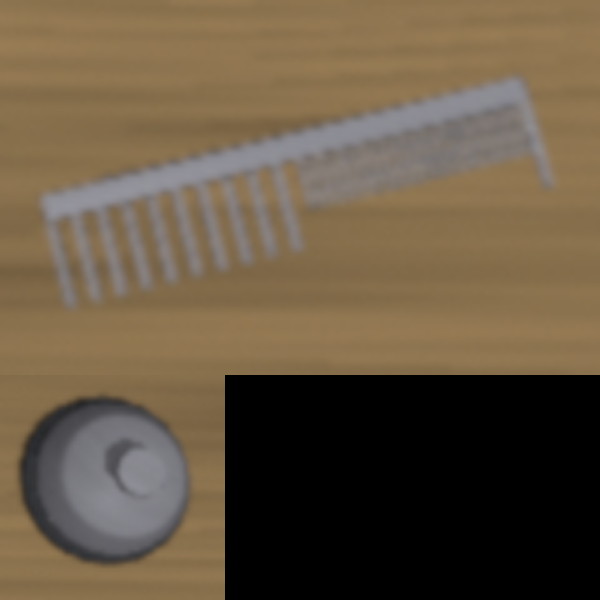

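The crop puts the plunger centre at about (487.4,295.1) in the full image and the middle of the comb's fine half at about (367,253). Next I'll work out the tool-axis shifts.

```bash
cat >> h.py <<'E'
def shift(p):
    o=r.get_obs();R=cv2.Rodrigues(np.array(o["orientation"]))[0]
    return np.round(R.T@(np.array(p)-o["tcp_pos"])*1000,1)
E
python3 - <<'E'
from h import *
import pickle
f=pickle.load(open("top.pkl","rb"))
B=px2w(f,487.4,295.1,z=.062);C=px2w(f,367,253.2,z=.005);S=px2w(f,159.2,307.2,z=.02)
np.save("t.npy",[B,C,S]);print(B,C,S,px2w(f,487.4,295.1))
g=pickle.load(open("side.pkl","rb"));print(px2w(g,268,443,z=.062),px2w(g,246,194,z=.02),px2w(g,314,327,z=.005))
print(shift([B[0],B[1],.12]))
E
```

```text
[ 0.48499318 -0.32895689  0.062     ] [ 0.56668527 -0.12278179  0.005     ] [0.46051631 0.26124847 0.02      ] [ 0.48481181 -0.32820848  0.06426791]
[ 0.48495962 -0.32446558  0.062     ] [0.46392698 0.25446583 0.02      ] [ 0.56350972 -0.10168746  0.005     ]
[ 289.2 -164.5  129.3]
```

Request:
step_arm --pt "40 -23 0 0 0 0 0" --pt "80 -46 0 0 0 0 0" --pt "120 -68 20 0 0 0 0" --pt "160 -91 45 0 0 0 0" --pt "200 -114 70 0 0 0 0" --pt "240 -137 90 0 0 0 0" --pt "275 -157 105 0 0 0 0" --pt "289 -164 115 0 0 0 0"

```text
clock: 0.9
tcp_pos: [0.4879, -0.3241, 0.1333]
orientation: [-3.053, -0.724, -0.0]
contact_force: [-0.3, 0.4, 0.5]
grip_width: -0.0002
gripper_force: 0.0
```

Request:
step_arm --pt "0 0 0 0 0 0 0" --pt "0 0 0 0 0 0 0" --pt "0 0 0 0 0 0 0" --pt "0 0 0 0 0 0 0"

```text
clock: 1.3
tcp_pos: [0.4846, -0.3323, 0.1357]
orientation: [3.059, 0.709, 0.0]
contact_force: [0.5, 0.2, -0.4]
grip_width: 0.0002
gripper_force: 0.0
```

Run:
```python
from h import *
B=np.load("t.npy")[0];o=r.get_obs();print(o["tcp_pos"],o["grip_width"],o["contact_force"],shift([B[0],B[1]+.001,.083]))
f=r.grab_frame("side");cv2.imwrite("pics/s2.png",cv2.resize(f["image"][300:480,160:400,::-1],None,fx=3,fy=3))
```

```text
[ 0.48455849 -0.33227601  0.13566455] 0.0001799303146846168 [ 0.54706552  0.22977366 -0.35795604] [ 2.3 -3.8 52.7]
```

View pics/s2.png

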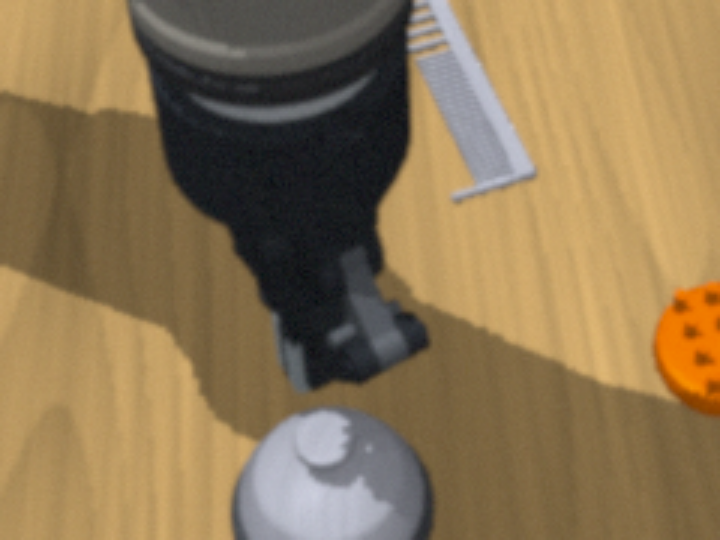

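The side crop shows the shut fingers directly above the plunger at about (325,437). I'll press now.

Request:
step_arm --pt "2 -4 20 0 0 0 0" --pt "2 -4 40 0 0 0 0" --pt "2 -4 50 0 0 0 0" --pt "2 -4 54 0 0 0 0" --pt "2 -4 57 0 0 0 0" --pt "2 -4 59 0 0 0 0" --pt "2 -4 59 0 0 0 0" --pt "2 -4 59 0 0 0 0"

```text
clock: 2.15
tcp_pos: [0.4852, -0.3262, 0.0766]
orientation: [3.059, 0.713, -0.0]
contact_force: [-3.5, -0.6, 4.7]
grip_width: 0.0001
gripper_force: 2.1
```

Request:
step_arm --pt "0 0 1 0 0 0 0" --pt "0 0 2 0 0 0 0" --pt "0 0 2 0 0 0 0" --pt "0 0 2 0 0 0 0"

```text
clock: 2.55
tcp_pos: [0.4856, -0.3262, 0.0756]
orientation: [3.059, 0.713, 0.001]
contact_force: [-7.2, 2.0, 16.5]
grip_width: -0.0001
gripper_force: 8.1
```

It's at the stop, with 16.5 N on the tool. Next I'll rise straight up and look.

Request:
step_arm --pt "0 0 -10 0 0 0 0" --pt "0 0 -40 0 0 0 0" --pt "0 0 -75 0 0 0 0" --pt "0 0 -85 0 0 0 0" --pt "0 0 -85 0 0 0 0" --pt "0 0 -85 0 0 0 0"

```text
clock: 3.15
tcp_pos: [0.4853, -0.3253, 0.1582]
orientation: [-3.059, -0.715, 0.0]
contact_force: [0.3, -0.2, -1.1]
grip_width: -0.0003
gripper_force: 0.0
```

Run:
```python
from h import *
C=np.load("t.npy")[1];o=r.get_obs();print(o["tcp_pos"],o["contact_force"],shift([C[0],C[1],.12]))
```

```text
[ 0.48532247 -0.3252923   0.15822156] [ 0.25585245 -0.2483074  -1.06643722] [ 162.7 -145.5   38.3]
```

Request:
step_arm --pt "33 -29 0 0 0 0 0" --pt "66 -58 0 0 0 0 0" --pt "99 -87 0 0 0 0 0" --pt "130 -116 10 0 0 0 0" --pt "155 -138 25 0 0 0 0" --pt "163 -145 38 0 0 0 0" --pt "163 -145 38 0 0 0 0" --pt "163 -145 38 0 0 0 0"

```text
clock: 3.95
tcp_pos: [0.5662, -0.1251, 0.1199]
orientation: [3.06, 0.712, -0.004]
contact_force: [0.0, -0.4, -0.1]
grip_width: 0.0002
gripper_force: 0.0
```

Run:
```python
from h import *
C=np.load("t.npy")[1];o=r.get_obs();print(o["tcp_pos"],o["contact_force"],shift([C[0],C[1],.046]))
f=r.grab_frame("side");cv2.imwrite("pics/s3.png",cv2.resize(f["image"][180:380,180:440,::-1],None,fx=3,fy=3))
```

```text
[ 0.56622757 -0.12510454  0.11992787] [ 0.02134491 -0.36680523 -0.10689297] [ 1.6 -1.8 73.9]
```

View pics/s3.png

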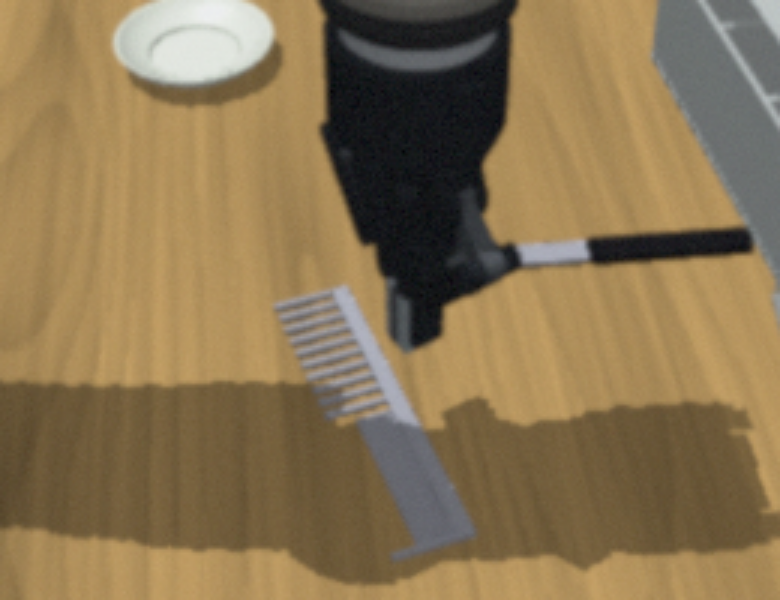

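The side crop shows the fingertips at about (412,345), directly above the fine half, which is centred near (420,480). The comb hasn't moved. I'll go down and hold.

Request:
step_arm --pt "2 -2 25 0 0 0 0" --pt "2 -2 50 0 0 0 0" --pt "2 -2 66 0 0 0 0" --pt "2 -2 74 0 0 0 0" --pt "2 -2 74 0 0 0 0" --pt "2 -2 74 0 0 0 0"

```text
clock: 4.6
tcp_pos: [0.5687, -0.1219, 0.0479]
orientation: [3.059, 0.712, 0.002]
contact_force: [-0.2, -0.8, 0.8]
grip_width: -0.0001
gripper_force: 0.0
```

Run:
```python
from h import *
o=r.get_obs();print(o["tcp_pos"],o["contact_force"])
f=r.grab_frame("side");cv2.imwrite("pics/s4.png",cv2.resize(f["image"][180:380,180:440,::-1],None,fx=3,fy=3))
print(px2w(f,320,340,z=.005),np.load("t.npy")[1])
```

```text
[ 0.56872873 -0.12186539  0.04785831] [-0.22286761 -0.81453471  0.78391067]
[ 0.56963764 -0.12860841  0.005     ] [ 0.56668527 -0.12278179  0.005     ]
```

View pics/s4.png

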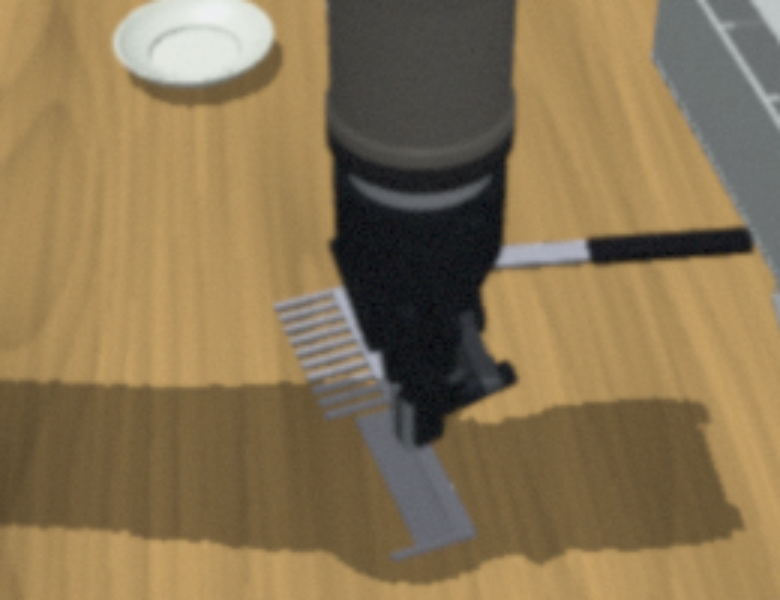

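The fingertips at about (418,445) are over the fine half and clear of the comb. The side and top estimates agree within 7 mm. I'll hold for more than 2 s.

Request:
step_arm --pt "0 0 0 0 0 0 0" --pt "0 0 0 0 0 0 0" --pt "0 0 0 0 0 0 0" --pt "0 0 0 0 0 0 0" --pt "0 0 0 0 0 0 0" --pt "0 0 0 0 0 0 0" --pt "0 0 0 0 0 0 0" --pt "0 0 0 0 0 0 0"

```text
clock: 5.45
tcp_pos: [0.5683, -0.1208, 0.047]
orientation: [-3.059, -0.714, 0.0]
contact_force: [-0.7, 0.4, 0.3]
grip_width: 0.0003
gripper_force: 0.0
```

Request:
step_arm --pt "0 0 0 0 0 0 0" --pt "0 0 0 0 0 0 0" --pt "0 0 0 0 0 0 0" --pt "0 0 0 0 0 0 0" --pt "0 0 0 0 0 0 0" --pt "0 0 0 0 0 0 0" --pt "0 0 0 0 0 0 0" --pt "0 0 0 0 0 0 0"

```text
clock: 6.25
tcp_pos: [0.5683, -0.1209, 0.047]
orientation: [3.059, 0.714, 0.0]
contact_force: [-0.6, 0.1, 0.0]
grip_width: 0.0002
gripper_force: 0.0
```

Request:
step_arm --pt "0 0 0 0 0 0 0" --pt "0 0 0 0 0 0 0" --pt "0 0 0 0 0 0 0" --pt "0 0 0 0 0 0 0" --pt "0 0 0 0 0 0 0" --pt "0 0 0 0 0 0 0" --pt "0 0 0 0 0 0 0" --pt "0 0 0 0 0 0 0"

```text
clock: 7.05
tcp_pos: [0.5683, -0.1208, 0.047]
orientation: [3.059, 0.714, 0.0]
contact_force: [0.7, -0.2, 0.8]
grip_width: 0.0003
gripper_force: 0.0
```

Request:
step_arm --pt "0 0 0 0 0 0 0" --pt "0 0 0 0 0 0 0" --pt "0 0 -30 0 0 0 0" --pt "0 0 -65 0 0 0 0" --pt "0 0 -95 0 0 0 0" --pt "0 0 -105 0 0 0 0" --pt "0 0 -105 0 0 0 0" --pt "0 0 -105 0 0 0 0"

```text
clock: 7.85
tcp_pos: [0.5676, -0.1208, 0.151]
orientation: [-3.059, -0.714, 0.002]
contact_force: [0.1, 0.7, -0.2]
grip_width: 0.0001
gripper_force: 0.0
```

Run:
```python
from h import *
S=np.load("t.npy")[2];o=r.get_obs();print(o["tcp_pos"],o["contact_force"],shift([S[0],S[1]-.001,.15]))
```

```text
[ 0.56761313 -0.12079324  0.15102436] [ 0.05710375  0.69648082 -0.17298268] [  72.7 -389.1    1.2]
```

Request:
step_arm --pt "7 -38 0 0 0 0 0" --pt "14 -76 0 0 0 0 0" --pt "21 -114 0 0 0 0 0" --pt "28 -152 0 0 0 0 0" --pt "35 -190 0 0 0 0 0" --pt "43 -228 0 0 0 0 0" --pt "50 -266 0 0 0 0 0" --pt "57 -304 0 0 0 0 0"

```text
clock: 8.65
tcp_pos: [0.4831, 0.1779, 0.1502]
orientation: [3.059, 0.714, -0.005]
contact_force: [1.3, -0.2, -0.3]
grip_width: -0.0001
gripper_force: 0.0
```

Request:
step_arm --pt "6 -34 0 0 0 0 0" --pt "12 -64 0 0 0 0 0" --pt "16 -80 0 0 0 0 0" --pt "16 -85 0 0 0 0 0" --pt "16 -85 20 0 0 0 0" --pt "16 -85 40 0 0 0 0" --pt "16 -85 40 0 0 0 0" --pt "16 -85 40 0 0 0 0"

```text
clock: 9.45
tcp_pos: [0.4612, 0.2591, 0.1113]
orientation: [3.059, 0.712, -0.003]
contact_force: [0.0, 0.4, 0.8]
grip_width: 0.0
gripper_force: 0.0
```

Run:
```python
from h import *
S=np.load("t.npy")[2];o=r.get_obs();print(o["tcp_pos"],o["contact_force"],shift([S[0]+.001,S[1]-.002,.057]))
f=r.grab_frame("side");cv2.imwrite("pics/s5.png",cv2.resize(f["image"][80:280,160:420,::-1],None,fx=3,fy=3))
```

```text
[0.46119816 0.25905504 0.11133407] [0.02358355 0.3757131  0.7673055 ] [ 0.5 -0.1 54.3]
```

View pics/s5.png

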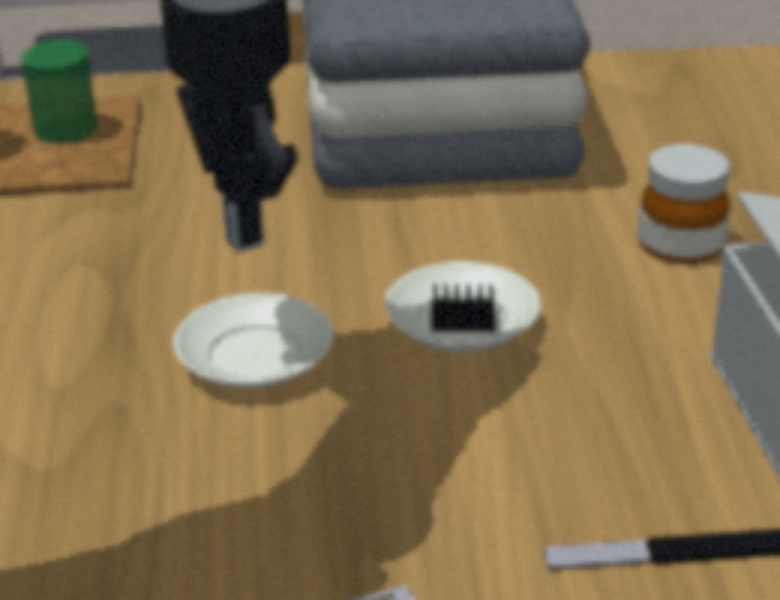

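The fingertips at about (245,245) are above the empty saucer, which is centred near (255,340) and undisturbed. I'll go down and hold.

Request:
step_arm --pt "0 0 20 0 0 0 0" --pt "0 0 38 0 0 0 0" --pt "0 0 50 0 0 0 0" --pt "0 0 54 0 0 0 0" --pt "0 0 54 0 0 0 0" --pt "0 0 54 0 0 0 0" --pt "0 0 54 0 0 0 0" --pt "0 0 54 0 0 0 0"

```text
clock: 10.3
tcp_pos: [0.4619, 0.2605, 0.0586]
orientation: [-3.059, -0.714, -0.002]
contact_force: [0.1, -0.1, -0.7]
grip_width: -0.0002
gripper_force: 0.0
```

Request:
step_arm --pt "0 0 0 0 0 0 0" --pt "0 0 0 0 0 0 0" --pt "0 0 0 0 0 0 0" --pt "0 0 0 0 0 0 0" --pt "0 0 0 0 0 0 0" --pt "0 0 0 0 0 0 0" --pt "0 0 0 0 0 0 0" --pt "0 0 0 0 0 0 0"

```text
clock: 11.1
tcp_pos: [0.4615, 0.2602, 0.058]
orientation: [3.059, 0.714, -0.0]
contact_force: [0.1, -0.9, 0.1]
grip_width: -0.0
gripper_force: 0.0
```

Request:
step_arm --pt "0 0 0 0 0 0 0" --pt "0 0 0 0 0 0 0" --pt "0 0 0 0 0 0 0" --pt "0 0 0 0 0 0 0" --pt "0 0 0 0 0 0 0" --pt "0 0 0 0 0 0 0" --pt "0 0 0 0 0 0 0" --pt "0 0 0 0 0 0 0"

```text
clock: 11.9
tcp_pos: [0.4615, 0.2603, 0.058]
orientation: [3.059, 0.714, 0.0]
contact_force: [0.3, 0.6, 0.2]
grip_width: 0.0001
gripper_force: 0.0
```

Request:
step_arm --pt "0 0 0 0 0 0 0" --pt "0 0 0 0 0 0 0" --pt "0 0 0 0 0 0 0" --pt "0 0 0 0 0 0 0" --pt "0 0 0 0 0 0 0" --pt "0 0 0 0 0 0 0" --pt "0 0 0 0 0 0 0" --pt "0 0 0 0 0 0 0"

```text
clock: 12.7
tcp_pos: [0.4615, 0.2603, 0.058]
orientation: [-3.059, -0.714, -0.0]
contact_force: [0.3, -0.1, -0.7]
grip_width: 0.0001
gripper_force: 0.0
```

Run:
```python
from h import *
o=r.get_obs();print(o["clock"],o["tcp_pos"],o["contact_force"],np.load("t.npy")[2])
f=r.grab_frame("side");cv2.imwrite("pics/s6.png",f["image"][:,:,::-1])
```

```text
12.7 [0.46147572 0.26028693 0.05800878] [ 0.32422255 -0.12525517 -0.70297335] [0.46051631 0.26124847 0.02      ]
```

View pics/s6.png

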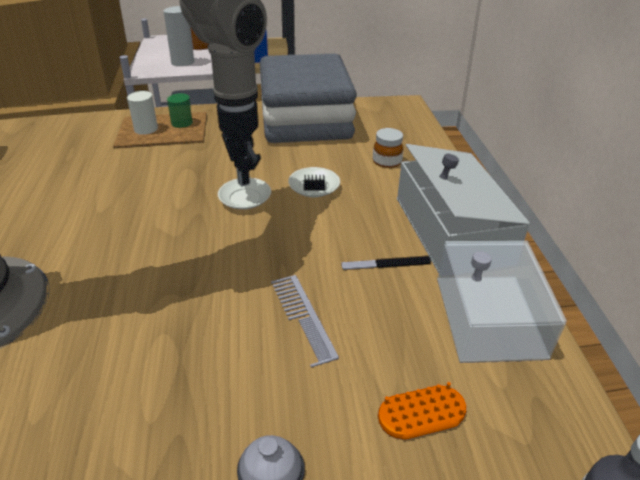

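The picture shows the fingertips at about (243,185) over the empty saucer, nothing moved and the bell's plunger back up at (268,445).

```bash
python3 -c "
from bench import r
print(r.hand_in())"
```

```text
the job is handed in; nothing more can be done
None
```

I pressed the bell, pointed at the comb's fine half and then at the empty saucer for over two seconds each, and handed the job in at about 13 s, still pointing at the saucer; no verdict came back.

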